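# Angle the instrument case past the post into its bay

### The job

Push the long metal instrument case along the bench, one end and then the other, so that it angles past the short post and into the white three-sided bay, until it lies wholly inside with its long side flush along the bay's back rail. Only push it: never lift either end off the bench or pick it up. Leave the bottle, the plaster cast and the bowl where they stand.

Things in the scene. Friction and masses are not known exactly. Their poses are not given: they have to be found in the camera images.
- case: Long flat closed instrument case, bare metal with a dark seam round it, a loose box 200 mm long (its own y axis), 32 mm wide (its x axis) and 28 mm high, about 0.35 kg, lying on the bench. Origin at the centre of its underside. It starts in front of the mouth (robot's side), clear of the post, within 0.35 rad of parallel to the back rail (parallel: yaw equal to the bay's).
- case_left (a point): Centre of the case's left end face (its +y end), 100 mm along its y axis from the middle, half-way up (14 mm above the bench while it lies flat).
- case_right (a point): Centre of the case's right end face (its -y end), 100 mm along its -y axis from the middle, half-way up.
- bay: Fixed bay of three white rails 12 mm thick, 25 mm high, no raised floor, open towards the robot. Origin at bench height in the middle of the mouth; x axis points into the bay, y along the mouth. Back rail's inner face at x = 60 mm, end rails' inner faces at y = +-125 mm (they run from x = 0 to 60 mm). With the case home its middle line lies at x = 44 mm.
- post: Fixed upright steel post, 22 mm in diameter, 50 mm high, origin at the centre of its foot. It stands 20 mm in front of the mouth line (bay x = -20 mm), about 45 mm to the left or right of the middle (varies; a flat cover marks the other place). The wider gap, to the farther end rail, is about 160 mm: one end of the case goes through it at an angle and along behind the post, then the other swings in.
- bottle: Small amber bottle, 52 mm in diameter and 110 mm high, upright, loose, beside one end of the bay. Bystander. Origin at the centre of its underside.
- cast: Low round plaster dental cast, 68 mm in diameter and about 32 mm high, loose, beside the other end of the bay. Bystander. Origin at the centre of its underside.
- bowl: Green mixing bowl, 84 mm in diameter and 45 mm high, loose, behind the bay's back rail. Bystander. Origin at the centre of its underside.
Mind the look-alikes: they are no part of the job. Of the things that look like the case, take the one that is farthest from the robot's base at the start. There is more than one size of the post; the job needs the larger.

How it is judged:
By the outcome, as a careful person would: the job done as asked, in the order asked, and still so for the second after the job is handed in, with the robot touching nothing.
It also fails if it takes over 72 s, if anything falls off the work surface, if the arm or the gripper's body presses on something with over 40 N, if the wrist force passes 120 N, or if a joint passes its speed limit or range.

### The arm

A 7-joint arm with a two-finger parallel gripper is mounted at the origin on the work surface. World frame = base frame: x ahead of the robot, y to its left, z up, the work surface at z = 0. Lengths are in m, angles in rad, forces in N, time in s.
With the tool pointing down it reaches from about 0.4 to 0.85 m from the base axis. Payload 4.5 kg.
Tool frame: the origin (TCP) lies at the very end of the fingers, on their centre line; the grasp point (between the pads) lies robot.grip_point_offset behind it (robot.grip_point_offset is the distance from the TCP to the grasp point, in m); x points along the fingers, y is the direction in which the jaws open and shut, and the axes are right-handed (so a half turn about x gives the same grasp; the last joint's range is limited). The gripper opens to 85 mm and grips with 20 to 120 N. Pads are 22 mm wide; open, the fingers measure 114 mm over their backs; the gripper's body (76 mm by 85 mm) begins 54 mm behind the grasp point. The pads swing forward as they close: fully open they stand 13 mm farther back than shut.
Start: joints at [1.335, 0.689, -0.195, 1.565, 0.157, 0.902, -0.215], TCP at [0.167, -0.602, 0.231] pointing down, gripper open.
Joint ranges: [-3.01, 3.01], [-0.46, 2.08], [-1.47, 1.51], [0.13, 2.56], [-1, 4.14], [0.04, 2.09], [-2.66, 2.66]. Speed limits (rad/s): [2.57, 2.57, 3.14, 3.14, 3.14, 3.14, 3.14].

### API

Orientations are given as a 3x3 rotation matrix whose columns are the frame's x, y, z axes.
In Python, from cell import robot, read_camera, get_calibration, job gives the robot as it stands.
- The arm moves only by the tool apply_moves, never from a script. Its argument "increments" is a list of rows, each an object of numbers: "claw": the gripper command: -1 is fully open, 1 is shut, values between are in proportion; "dx", "dy", "dz": the shift along the tool's x, y, z in cm; "turn": the turn about the tool's x in rad. A call has 1 to 5 rows; each row shifts and turns the commanded pose from where the row before left it, along the tool's axes as they then stand; what a row does not reach is not made up. A row lasts 1/8 s, in which the tool goes at most 62.5 mm and 10.7 degrees, less where a joint would pass 70% of its speed; a pose out of reach is approached as far as the arm can. A call with a gripper value outside its range is refused whole. The fingers move at their own pace and stop on an object; "grip_force" is the grip in N (left out, the last holds). Time passes only in rows, so rows that do not move let the fingers close. It gives the time, the measured TCP pose, the force and the opening at its end, in the units of the state.
- robot.sense(): the state, without advancing time (a new reading comes with each control period).
- read_camera(name): name is "scene" or "top"; returns the picture (400x640x3 uint8, red, green, blue); there is no depth.
- get_calibration(name): a dict with "camera_matrix" (3x3 intrinsics, pixels), "R" (3x3) and "t" (3): a world point X has camera coordinates R X + t. Camera axes: x right, y down, z forward; pixel columns grow to the right and rows downward; lengths in m; the calibration is good to about 2 mm. A picture is of the moment at which its call begins. get_calibration takes no time and is no camera call.
- job.sign_off(): hands the job in, once; it reports no verdict.
The state is a dict: "time": time; "joints": joint angles; "qvel": joint speeds; "joint_torque": joint torques, N m; "position": TCP position; "tool_rot": TCP orientation; "force": force on the tool from outside, world axes, zero at the start; "ft_torque": the same for the moment, N m; "opening": opening from 0.0 (shut) to 1.0 (fully open).
Only numpy, scipy, OpenCV 4.12 (cv2) and the standard library are available. Lean on these libraries where they do the work, as an engineer would, in place of code of your own. Each camera call takes 0.05 s, during which the arm holds its last target. There are 200 camera calls.

## Working session

There is one attempt and no reset: what is moved stays moved. The work goes in short steps, Python scripts to look and compute and a tool call to move; the robot and the scene stay as the last step left them, time stands still between calls to the robot, and variables do not carry over. Pictures are saved under pics/ and viewed, about 8 in all and at most 12, crops included, and the job is handed in when it is done.

Besides the shell and the picture viewer there is one more tool, called after "Emit:" as a command line: name --argument value ..., lists and objects as JSON in quotes. apply_moves: Moves the arm, as the interface text tells. Its arguments: {"type":"object","properties":{"increments":{"type":"array"},"grip_force":{"type":"number"}},"required":["increments"]}

```bash
mkdir -p pics; ls
python3 - <<'E'
from cell import *
import cv2,numpy as np
for n in("scene","top"):
    cv2.imwrite(f"pics/{n}0.png",read_camera(n)[:,:,::-1])
    c=get_calibration(n);print(n,{k:np.round(v,4).tolist() for k,v in c.items()})
s=robot.sense();print(s);print(robot.grip_point_offset)
E
```

```text
pics
scene {'camera_matrix': [[517.9547, 0.0, 326.369], [0.0, 517.9547, 199.409], [0.0, 0.0, 1.0]], 'R': [[0.8173, 0.5762, 0.0056], [0.3494, -0.4878, -0.8], [-0.4582, 0.6558, -0.6]], 't': [-0.4716, -0.1369, 1.3914]}
top {'camera_matrix': [[461.6048, 0.0, 316.6898], [0.0, 461.6048, 193.7915], [0.0, 0.0, 1.0]], 'R': [[0.0241, -0.9996, -0.013], [-0.9991, -0.0236, -0.0366], [0.0363, 0.0138, -0.9992]], 't': [0.0122, 0.5654, 1.1263]}
{'time': 0.1, 'joints': array([ 1.33479613,  0.68993477, -0.19450664,  1.56623543,  0.1573047 ,
        0.90254353, -0.21511297]), 'qvel': array([-0.00094172, -0.00166524,  0.00038654, -0.00416726,  0.00192016,
        0.0004056 ,  0.00088442]), 'joint_torque': array([-3.39673155e-03, -5.40599942e+01, -1.27136763e+00, -1.58985257e+01,
        9.42946644e-03,  4.38964023e-03, -9.08631932e-06]), 'position': array([ 0.16637328, -0.60182927,  0.23054352]), 'tool_rot': array([[-5.95433420e-04,  2.66591685e-01, -9.63809379e-01],
       [ 1.62443156e-03, -9.63808020e-01, -2.66592313e-01],
       [-9.99998503e-01, -1.72438034e-03,  1.40823560e-04]]), 'force': array([1.05372789, 0.37921781, 0.5709374 ]), 'ft_torque': array([-0.00142055,  0.01997694,  0.04829431]), 'opening': 1.0008253943288588}
0.0187
```

View pics/top0.png

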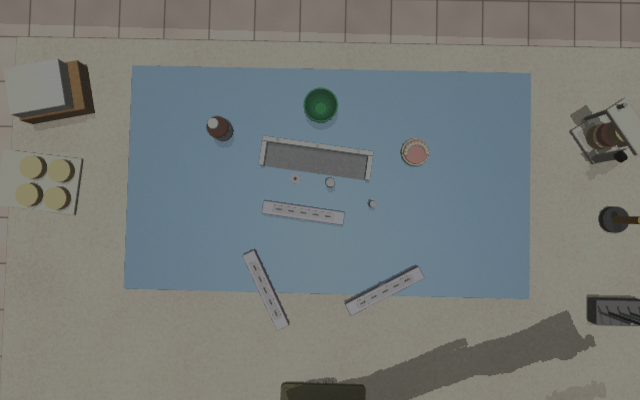

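View pics/scene0.png

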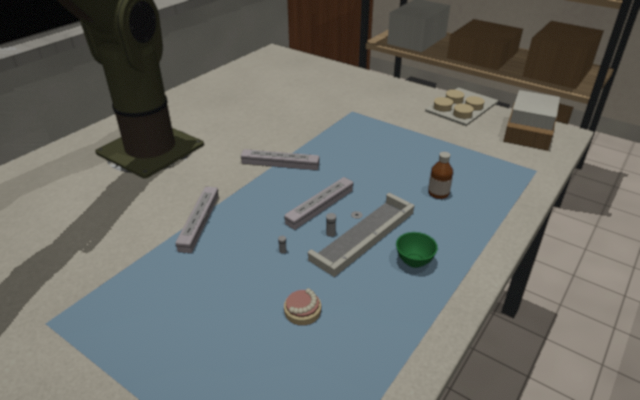

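The top view shows the case at about (303,213), the bay from (263,140) to (370,178), the larger post at (330,183) on the right, and the cover at (295,179). The small decoy post is at (372,204). I'll enlarge the area to measure it.

```bash
cat > h.py <<'E'
from cell import *
import cv2,numpy as np
def px2w(n,u,v,z):
    c=get_calibration(n);K,R,t=map(np.array,(c["camera_matrix"],c["R"],c["t"]))
    d=R.T@np.linalg.inv(K)@[u,v,1];o=-R.T@t
    return (o+d*(z-o[2])/d[2])[:2]
def w2px(n,X):
    c=get_calibration(n);K,R,t=map(np.array,(c["camera_matrix"],c["R"],c["t"]))
    p=K@(R@np.array(X,float)+t);return p[:2]/p[2]
def crop(name,n,u0,v0,w,h,s):
    im=read_camera(n)[v0:v0+h,u0:u0+w,::-1]
    im=cv2.resize(im,None,fx=s,fy=s,interpolation=cv2.INTER_CUBIC)
    im=cv2.convertScaleAbs(im,alpha=1.4)
    for u in range(-(-u0//10)*10,u0+w,10):
        cv2.line(im,((u-u0)*s,0),((u-u0)*s,6),(0,0,255),1); cv2.putText(im,str(u),((u-u0)*s,16),0,.35,(0,0,255),1)
    for v in range(-(-v0//10)*10,v0+h,10):
        cv2.line(im,(0,(v-v0)*s),(6,(v-v0)*s),(0,0,255),1); cv2.putText(im,str(v),(8,(v-v0)*s+4),0,.35,(0,0,255),1)
    cv2.imwrite(f"pics/{name}.png",im)
E
python3 - <<'E'
from h import *
crop("top1","top",250,130,130,100,6)
crop("sc1","scene",275,170,150,110,5)
E
```

```text
(no output)
```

View pics/top1.png

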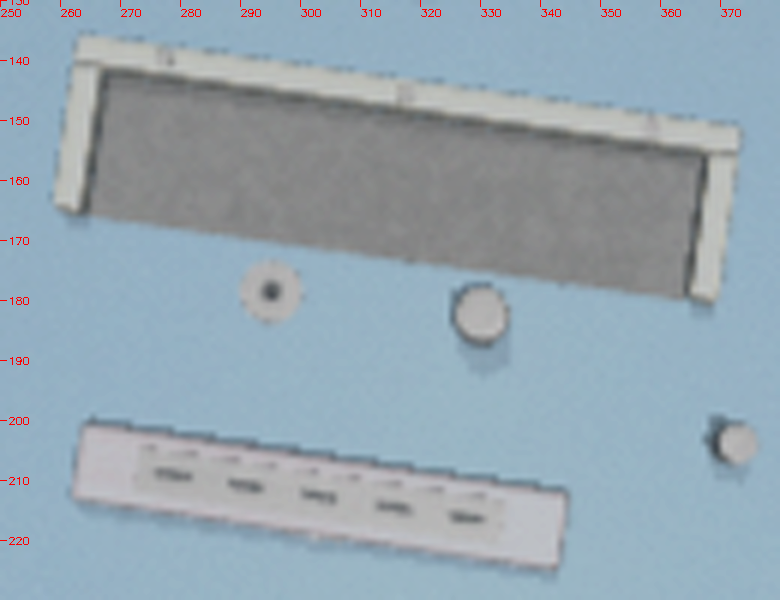

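View pics/sc1.png

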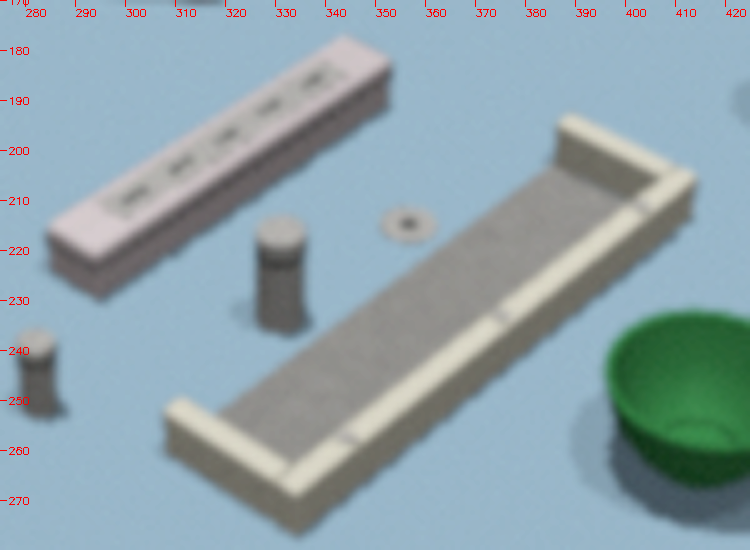

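Run:
```python
from h import *
np.set_printoptions(precision=4,suppress=True)
T=lambda x,y,z:px2w("top",250+(x+.5)/6-.5,130+(y+.5)/6-.5,z)
S=lambda x,y,z:px2w("scene",275+(x+.5)/5-.5,170+(y+.5)/5-.5,z)
def fit(c,name):
    c=np.array(c);print(name,c.mean(0),"edges",[np.linalg.norm(c[i]-c[i-1]) for i in range(4)]);return c
b=fit([T(78,37,.025),T(741,127,.025),T(714,302,.025),T(55,207,.025)],"bay")
yax=(b[0]+b[3]-b[1]-b[2]);print("bay yaw",np.arctan2(-yax[0],yax[1]))
print("bay back corners scene",S(697,178,.025),S(297,497,.025),"top",b[0],b[1])
for n,c in(("top",[T(82,422,.028),T(568,491,.028),T(556,570,.028),T(73,498,.028)]),("scene",[S(393,65,.028),S(98,258,.028),S(48,230,.028),S(342,36,.028)])):
    c=fit(c,"case "+n);y=(c[0]+c[3]-c[1]-c[2]);print("yaw",np.arctan2(-y[0],y[1]))
print("post",T(481,313,.05),S(281,230,.05))
a=np.arctan2(-yax[0],yax[1]);X=np.array([np.cos(a),np.sin(a)])
print("bay origin (outer 72 deep)",b.mean(0)-.036*X)
```

```text
bay [0.6527 0.0301] edges [np.float64(0.0700917301527143), np.float64(0.2722799480966413), np.float64(0.07203299115786212), np.float64(0.2703689530431842)]
bay yaw -0.11689986122966177
bay back corners scene [0.7054 0.157 ] [ 0.6741 -0.1126] top [0.7034 0.1612] [ 0.6726 -0.1094]
case top [0.5192 0.0579] edges [np.float64(0.030917129175963193), np.float64(0.19836029420287637), np.float64(0.03217462149117821), np.float64(0.19714289445927535)]
yaw -0.12018643729369712
case scene [0.5218 0.0534] edges [np.float64(0.03351555444248467), np.float64(0.19546652271619355), np.float64(0.02944291141972633), np.float64(0.1986475169324469)]
yaw -0.11545198699914516
post [ 0.5929 -0.0053] [ 0.5932 -0.0074]
bay origin (outer 72 deep) [0.6169 0.0343]
```

Emit:
apply_moves --increments '[{"claw": 1,"dx": 0,"dy": -3.4,"dz": -3.9,"turn": 0},{"claw": 1,"dx": 0,"dy": -3.4,"dz": -3.9,"turn": 0},{"claw": 1,"dx": 0,"dy": -3.4,"dz": -3.9,"turn": 0},{"claw": 1,"dx": 0,"dy": -3.4,"dz": -3.9,"turn": 0},{"claw": 1,"dx": 0,"dy": -3.4,"dz": -3.9,"turn": 0}]'

```text
time: 0.82
position: [0.3101, -0.3852, 0.2314]
tool_rot: [[0.0, 0.266, -0.964], [-0.0, -0.964, -0.266], [-1.0, 0.0, -0.0]]
force: [-0.1, -0.3, 0.7]
opening: -0.001
```

Emit:
apply_moves --increments '[{"claw": 1,"dx": 0,"dy": -3.4,"dz": -3.9,"turn": 0},{"claw": 1,"dx": 0,"dy": -3.4,"dz": -3.9,"turn": 0},{"claw": 1,"dx": 0,"dy": -3.4,"dz": -3.9,"turn": 0},{"claw": 1,"dx": 0,"dy": -3.4,"dz": -3.9,"turn": 0},{"claw": 1,"dx": 0,"dy": -3.4,"dz": -3.9,"turn": 0}]'

```text
time: 1.45
position: [0.4527, -0.1693, 0.2313]
tool_rot: [[0.0, 0.267, -0.964], [-0.0, -0.964, -0.267], [-1.0, 0.0, -0.0]]
force: [0.8, -0.8, 0.1]
opening: 0.005
```

Emit:
apply_moves --increments '[{"claw": 1,"dx": 2,"dy": 0,"dz": 0,"turn": -0.17},{"claw": 1,"dx": 2,"dy": 0,"dz": 0,"turn": -0.17},{"claw": 1,"dx": 2,"dy": 0,"dz": 0,"turn": -0.17},{"claw": 1,"dx": 2,"dy": 0,"dz": 0,"turn": -0.17},{"claw": 1,"dx": 2,"dy": 0,"dz": 0,"turn": -0.17}]'

```text
time: 2.08
position: [0.452, -0.1708, 0.1307]
tool_rot: [[0.0, 0.902, -0.431], [0.0, -0.431, -0.902], [-1.0, 0.0, -0.0]]
force: [-0.4, -0.9, -0.2]
opening: 0.002
```

Emit:
apply_moves --increments '[{"claw": 1,"dx": 0,"dy": 0,"dz": 0,"turn": -0.17},{"claw": 1,"dx": 0,"dy": 0,"dz": 0,"turn": -0.164},{"claw": 1,"dx": 0,"dy": 0,"dz": 0,"turn": 0}]'

```text
time: 2.45
position: [0.4519, -0.1708, 0.1312]
tool_rot: [[0.0, 0.993, -0.119], [0.001, -0.119, -0.993], [-1.0, 0.0, -0.001]]
force: [-0.3, 0.5, -0.4]
opening: -0.002
```

```bash
cat >> h.py <<'E'
O=np.array([.617,.035]);A=-.117
X=np.array([np.cos(A),np.sin(A)]);Y=np.array([-X[1],X[0]])
def bay(p): d=np.array(p[:2])-O; return np.round(1000*np.array([d@X,d@Y]),1)
def st(tx=None,ty=None,tphi=0):
    """tool in bay frame (mm, rad) and increments (cm) to bay target, along the tool axes as they stand"""
    s=robot.sense();R=s["tool_rot"];p=s["position"];phi=np.arctan2(R[1,1],R[0,1])-A
    print("t",round(s["time"],2),"tool bay",bay(p),"z",round(p[2],4),"phi",round(phi,3),"F bay",np.round([s["force"][:2]@X,s["force"][:2]@Y,s["force"][2]],1),"open",round(s["opening"],2))
    if tx is not None:
        d=O+X*tx/1e3+Y*ty/1e3-p[:2]
        print("turn",round(phi-tphi,3),"dy,dz cm",np.round(100*np.array([d@R[:2,1],d@R[:2,2]]),2))
E
python3 - <<'E'
from h import *
st(-99,-120,0)
print("small post",px2w("top",372,203.5,.035),bay(px2w("top",372,203.5,.035)))
for n,u,v,z in(("bottle",219,128,.05),("cast",415,153,.03),("bowl",321,105,.04)):print(n,bay(px2w("top",u,v,z)))
E
```

```text
t 2.45 tool bay [-140.  -223.7] z 0.1312 phi -0.002 F bay [-0.3  0.5 -0.4] open -0.0
turn -0.002 dy,dz cm [  4.07 -10.38]
small post [ 0.54388864 -0.10818412] [ -55.9 -150.7]
bottle [ 71.4 237.9]
cast [  80.  -237.5]
bowl [162.3   4. ]
```

Emit:
apply_moves --increments '[{"claw": 1,"dx": 0,"dy": 2.0,"dz": -5.2,"turn": 0},{"claw": 1,"dx": 0,"dy": 2.0,"dz": -5.0,"turn": 0},{"claw": 1,"dx": 5,"dy": 0,"dz": 0,"turn": 0},{"claw": 1,"dx": 4.3,"dy": 0,"dz": 0,"turn": 0},{"claw": 1,"dx": 3,"dy": 0,"dz": 0,"turn": 0}]'

```text
time: 3.08
position: [0.5032, -0.074, 0.0067]
tool_rot: [[-0.001, 0.993, -0.119], [-0.001, -0.119, -0.993], [-1.0, -0.001, 0.001]]
force: [0.0, 0.2, 0.3]
opening: -0.0
```

Emit:
apply_moves --increments '[{"claw": 1,"dx": 0,"dy": 0,"dz": 0,"turn": 0},{"claw": 1,"dx": 0,"dy": 0,"dz": -1,"turn": 0},{"claw": 1,"dx": 0,"dy": 0,"dz": -0.5,"turn": 0},{"claw": 1,"dx": 0,"dy": 0,"dz": -0.5,"turn": 0}]'

```text
time: 3.58
position: [0.5066, -0.0537, 0.0093]
tool_rot: [[0.002, 0.993, -0.117], [0.0, -0.117, -0.993], [-1.0, 0.002, -0.0]]
force: [-0.1, -0.4, -0.0]
opening: -0.002
```

Run:
```python
from h import *
st(-99,-40,0)
crop("top2","top",240,130,140,105,5)
```

```text
t 3.58 tool bay [ -99.3 -101. ] z 0.0093 phi -0.0 F bay [-0.1 -0.4 -0. ] open -0.0
turn -0.0 dy,dz cm [ 0.03 -6.1 ]
```

View pics/top2.png

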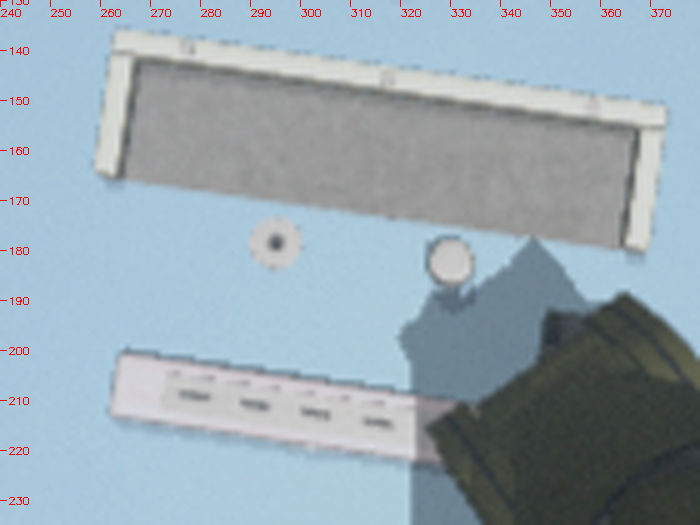

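The case hasn't moved (its left far corner is still at about (264,200)), and the gripper is just at its right end. Next I'll push it along its length to the left.

Emit:
apply_moves --increments '[{"claw": 1,"dx": 0,"dy": 0,"dz": -0.8,"turn": 0},{"claw": 1,"dx": 0,"dy": 0,"dz": -0.8,"turn": 0},{"claw": 1,"dx": 0,"dy": 0,"dz": -0.8,"turn": 0},{"claw": 1,"dx": 0,"dy": 0,"dz": -0.8,"turn": 0},{"claw": 1,"dx": 0,"dy": 0,"dz": -0.8,"turn": 0}]'

```text
time: 4.25
position: [0.5099, -0.0182, 0.0089]
tool_rot: [[-0.001, 0.993, -0.121], [-0.006, -0.121, -0.993], [-1.0, -0.001, 0.006]]
force: [-1.5, -6.9, 4.7]
opening: -0.002
```

Emit:
apply_moves --increments '[{"claw": 1,"dx": 0,"dy": 0,"dz": -0.8,"turn": 0},{"claw": 1,"dx": 0,"dy": 0,"dz": -0.8,"turn": 0},{"claw": 1,"dx": 0,"dy": 0,"dz": -0.8,"turn": 0},{"claw": 1,"dx": 0,"dy": 0,"dz": -0.8,"turn": 0},{"claw": 1,"dx": 0,"dy": 0,"dz": 0,"turn": 0}]'

```text
time: 4.88
position: [0.514, 0.0158, 0.0087]
tool_rot: [[-0.001, 0.993, -0.118], [-0.003, -0.118, -0.993], [-1.0, -0.0, 0.003]]
force: [-0.5, -3.9, 3.6]
opening: 0.002
```

```bash
cat >> h.py <<'E'
def case(show=None):
    """case pose in bay frame from the top picture: pinkish bright top (z=.028), fixed 200x32 box"""
    im=read_camera("top").astype(int);r,g,b=im[...,0],im[...,1],im[...,2]
    m=((r-g>3)&(r>110)|((r>90)&(r-b>-8)&(r-g>-2))).astype(np.uint8)
    m[:, :200]=0;m[:, 400:]=0;m[:130]=0;m[250:]=0
    m=cv2.morphologyEx(m,cv2.MORPH_OPEN,np.ones((3,3)))
    if show: cv2.imwrite(f"pics/{show}.png",cv2.resize(m[130:250,200:400]*255,None,fx=3,fy=3))
    return m
E
python3 - <<'E'
from h import *
st(-99,-30,0)
im=read_camera("top")
for u,v in((270,206),(264,206),(268,139),(300,160),(250,190),(261,155)):print(u,v,im[v,u])
crop("top3","top",220,130,140,105,5)
E
```

```text
t 4.88 tool bay [-100.1  -31.1] z 0.0087 phi -0.001 F bay [-0.1 -3.9  3.6] open 0.0
turn -0.001 dy,dz cm [ 0.11 -0.11]
270 206 [139 139 139]
264 206 [123 123 123]
268 139 [148 149 147]
300 160 [106 107 106]
250 190 [117 138 153]
261 155 [145 148 144]
```

View pics/top3.png

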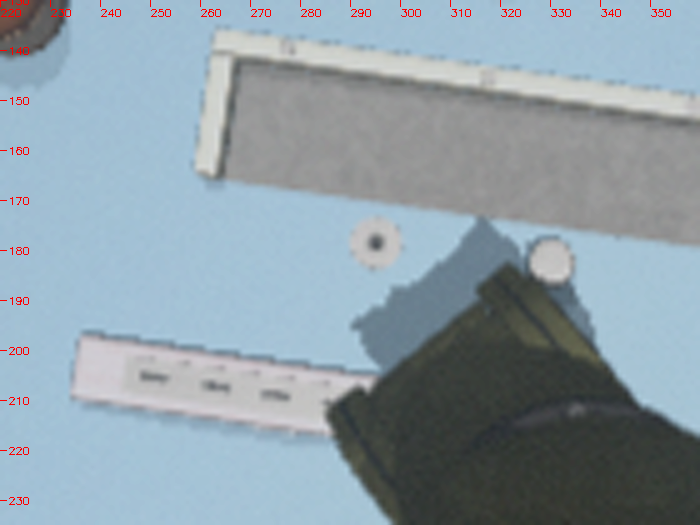

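The left end is now at about (235,203), so the case moved roughly 66 mm with its yaw unchanged. Now I'll go round to the near side of the right end and swing that end forward.

Emit:
apply_moves --increments '[{"claw": 1,"dx": 0,"dy": 0,"dz": 2.2,"turn": 0},{"claw": 1,"dx": 0,"dy": -2.5,"dz": 0,"turn": 0},{"claw": 1,"dx": 0,"dy": -2.5,"dz": 0,"turn": 0},{"claw": 1,"dx": 0,"dy": 0,"dz": -2.5,"turn": 0},{"claw": 1,"dx": 0,"dy": 0,"dz": -2.0,"turn": 0}]'

```text
time: 5.6
position: [0.4677, 0.0484, 0.0081]
tool_rot: [[0.001, 0.993, -0.115], [0.003, -0.115, -0.993], [-1.0, 0.001, -0.003]]
force: [-0.1, -0.4, 0.1]
opening: 0.005
```

Emit:
apply_moves --increments '[{"claw": 1,"dx": 0,"dy": 1,"dz": 0,"turn": 0},{"claw": 1,"dx": 0,"dy": 1,"dz": 0,"turn": 0},{"claw": 1,"dx": 0,"dy": 1,"dz": 0,"turn": 0},{"claw": 1,"dx": 0,"dy": 1,"dz": 0,"turn": 0},{"claw": 1,"dx": 0,"dy": 1,"dz": 0,"turn": 0}]'

```text
time: 6.22
position: [0.5173, 0.0402, 0.0082]
tool_rot: [[-0.0, 0.993, -0.117], [0.0, -0.117, -0.993], [-1.0, -0.0, -0.0]]
force: [-1.0, -0.4, 0.5]
opening: -0.002
```

Emit:
apply_moves --increments '[{"claw": 1,"dx": 0,"dy": 1,"dz": 0,"turn": 0},{"claw": 1,"dx": 0,"dy": 0.5,"dz": 0,"turn": 0},{"claw": 1,"dx": 0,"dy": 0,"dz": 0,"turn": 0}]'

```text
time: 6.6
position: [0.5329, 0.0383, 0.0083]
tool_rot: [[0.001, 0.993, -0.117], [0.0, -0.117, -0.993], [-1.0, 0.001, -0.001]]
force: [-0.6, 0.5, -0.8]
opening: -0.0
```

Run:
```python
from h import *
st()
crop("top4","top",220,130,140,105,5)
```

```text
t 6.6 tool bay [-84.   -6.5] z 0.0083 phi -0.001 F bay [-0.6  0.4 -0.8] open -0.0
```

View pics/top4.png

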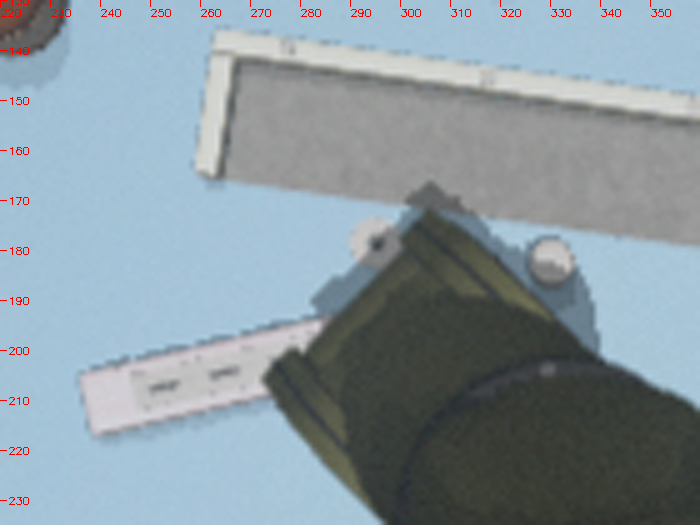

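```bash
cat >> h.py <<'E'
def pose(pts,z=.028,u0=220,v0=130,s=5,end=1,n="top"):
    """far & near corner pixels (crop px) of one end -> case centre (bay mm), theta; end=+1 left"""
    w=[np.array(bay(px2w(n,u0+(x+.5)/s-.5,v0+(y+.5)/s-.5,z))) for x,y in pts]
    th=None
    if len(w)>=3: d=w[0]-w[2]; th=np.arctan2(-d[0]*end,d[1]*end)   # third: another far-edge point
    xh=np.array([np.cos(th),np.sin(th)]);yh=np.array([-xh[1],xh[0]])
    c=(w[0]+w[1])/2-end*100*yh
    info(c,th);return c,th
def info(c,th):
    xh=np.array([np.cos(th),np.sin(th)]);yh=np.array([-xh[1],xh[0]]);p=np.array([-20,-45.])
    print("c",np.round(c,1),"th",round(th,3),"post lat",round((c-p)@xh-27,1),"post long",round((c-p)@yh-111,1))
    for n,a,b in(("LF",1,1),("LN",-1,1),("RF",1,-1),("RN",-1,-1)):print(n,np.round(c+16*a*xh+100*b*yh,0),end=" ")
    print()
E
python3 - <<'E'
from h import *
pose([(80,375),(97,435),(330,318)])
pose([(82,332),(72,400),(378,375)])
E
```

```text
c [-82.9  75.9] th 0.365 post lat -42.6 post long 24.4
LF [-104.  175.] LN [-134.  164.] RF [-32. -12.] RN [-62. -23.] 
c [-100.9   77.7] th -0.003 post lat -108.3 post long 11.5
LF [-85. 178.] LN [-117.  178.] RF [-85. -22.] RN [-117.  -22.]
```

Emit:
apply_moves --increments '[{"claw": 1,"dx": 0,"dy": -4,"dz": 0,"turn": 0},{"claw": 1,"dx": 0,"dy": 0,"dz": -3.3,"turn": 0},{"claw": 1,"dx": 0,"dy": 0,"dz": -3.3,"turn": 0},{"claw": 1,"dx": 0,"dy": 0,"dz": 0,"turn": -0.18},{"claw": 1,"dx": 0,"dy": 0,"dz": 0,"turn": -0.18}]'

```text
time: 7.28
position: [0.5, 0.1094, 0.0084]
tool_rot: [[0.001, 0.969, 0.248], [-0.0, 0.248, -0.969], [-1.0, 0.001, 0.0]]
force: [0.4, 0.2, 0.1]
opening: 0.002
```

Emit:
apply_moves --increments '[{"claw": 1,"dx": 0,"dy": 1,"dz": 0,"turn": 0},{"claw": 1,"dx": 0,"dy": 1,"dz": 0,"turn": 0},{"claw": 1,"dx": 0,"dy": 0.8,"dz": 0,"turn": 0},{"claw": 1,"dx": 0,"dy": 0.8,"dz": 0,"turn": 0},{"claw": 1,"dx": 0,"dy": 0.8,"dz": 0,"turn": 0}]'

```text
time: 7.9
position: [0.5401, 0.1179, 0.0081]
tool_rot: [[-0.005, 0.971, 0.238], [-0.003, 0.238, -0.971], [-1.0, -0.006, 0.002]]
force: [-7.5, -2.0, 5.8]
opening: 0.0
```

Emit:
apply_moves --increments '[{"claw": 1,"dx": 0,"dy": 0.8,"dz": 0,"turn": 0},{"claw": 1,"dx": 0,"dy": 0.8,"dz": 0,"turn": 0},{"claw": 1,"dx": 0,"dy": 0.8,"dz": 0,"turn": 0},{"claw": 1,"dx": 0,"dy": 0,"dz": 0,"turn": 0}]'

```text
time: 8.4
position: [0.5656, 0.1244, 0.0081]
tool_rot: [[-0.001, 0.971, 0.238], [-0.001, 0.238, -0.971], [-1.0, -0.001, 0.0]]
force: [-2.8, -1.2, 1.8]
opening: -0.003
```

Run:
```python
from h import *
st()
crop("top5","top",220,130,140,105,5)
```

```text
t 8.4 tool bay [-61.5  82.8] z 0.0081 phi 0.358 F bay [-2.6 -1.5  1.8] open -0.0
```

View pics/top5.png

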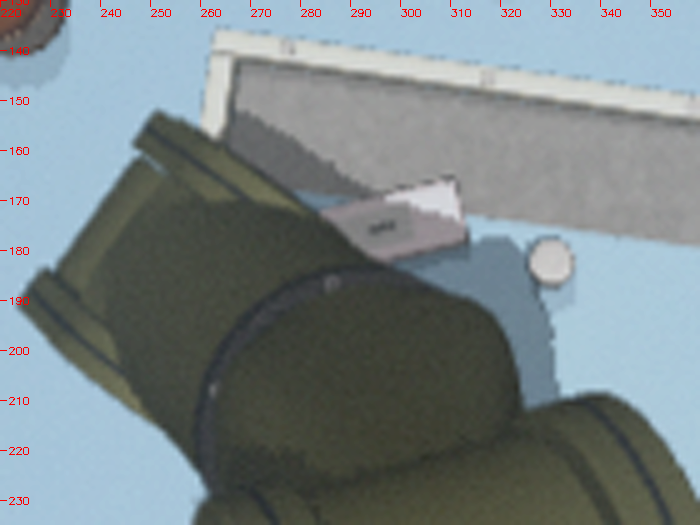

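Run:
```python
from h import *
c,th=pose([(457,176),(468,240),(320,208)],end=-1)
yh=np.array([-np.sin(th),np.cos(th)])
print("left end pre-contact tool", c+118*yh)
st()
```

```text
c [-34.5  96.3] th 0.369 post lat 10.5 post long 26.0
LF [-56. 195.] LN [-85. 184.] RF [17.  9.] RN [-13.  -3.] 
left end pre-contact tool [-77.05565368 206.34638481]
t 8.45 tool bay [-61.5  82.8] z 0.0081 phi 0.358 F bay [-2.1 -1.7  0.2] open -0.0
```

Emit:
apply_moves --increments '[{"claw": 1,"dx": 0,"dy": -2,"dz": 0,"turn": 0},{"claw": 1,"dx": 0,"dy": 0,"dz": -4.4,"turn": 0},{"claw": 1,"dx": 0,"dy": 0,"dz": -4.4,"turn": 0},{"claw": 1,"dx": 0,"dy": 0,"dz": -4.3,"turn": 0},{"claw": 1,"dx": 0,"dy": 0,"dz": 0,"turn": -0.01}]'

```text
time: 9.07
position: [0.5143, 0.2544, 0.0089]
tool_rot: [[0.002, 0.966, 0.257], [0.007, 0.257, -0.966], [-1.0, 0.004, -0.007]]
force: [0.2, 0.1, 0.7]
opening: 0.002
```

Emit:
apply_moves --increments '[{"claw": 1,"dx": 0,"dy": 2.5,"dz": 0,"turn": 0},{"claw": 1,"dx": 0,"dy": 2.5,"dz": 0,"turn": 0},{"claw": 1,"dx": 0,"dy": 0,"dz": 0,"turn": 0}]'

```text
time: 9.45
position: [0.5662, 0.2593, 0.0084]
tool_rot: [[0.004, 0.969, 0.247], [0.001, 0.247, -0.969], [-1.0, 0.004, -0.0]]
force: [-0.2, 0.3, 0.4]
opening: 0.002
```

Run:
```python
from h import *
st(-79.6,213,.369)
crop("top6","top",200,130,140,105,5)
```

```text
t 9.45 tool bay [-76.6 216.8] z 0.0084 phi 0.366 F bay [-0.2  0.2  0.4] open 0.0
turn -0.003 dy,dz cm [-0.42  0.25]
```

View pics/top6.png

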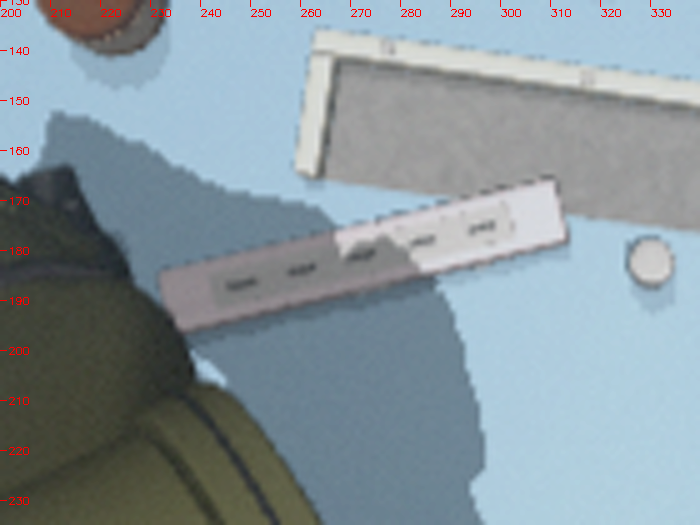

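The whole case is in view, with corners at about (232,184), (236,196), (311,165) and (313,178) in full-image pixels. It lies to the left of and behind the post line.

Run:
```python
from h import *
c,th=pose([(554,178),(568,242),(160,270)],end=-1,u0=200)
c,th=pose([(160,270),(180,333),(554,178)],end=1,u0=200)
yh=np.array([-np.sin(th),np.cos(th)]);xh=np.array([yh[1],-yh[0]])
d=bay(robot.sense()["position"])-c;print("tool in case frame",d@xh,d@yh)
```

```text
c [-35.6  96.9] th 0.37 post lat 9.7 post long 26.9
LF [-57. 196.] LN [-87. 184.] RF [15.  9.] RN [-14.  -2.] 
c [-34.   92.4] th 0.37 post lat 9.6 post long 22.2
LF [-55. 191.] LN [-85. 180.] RF [17.  5.] RN [-13.  -7.] 
tool in case frame 3.111671636973921 131.55740799913158
```

Emit:
apply_moves --increments '[{"claw": 1,"dx": 0,"dy": -0.3,"dz": 1.5,"turn": 0},{"claw": 1,"dx": 0,"dy": 0,"dz": 0.8,"turn": 0},{"claw": 1,"dx": 0,"dy": 0,"dz": 0.8,"turn": 0},{"claw": 1,"dx": 0,"dy": 0,"dz": 0.8,"turn": 0},{"claw": 1,"dx": 0,"dy": 0,"dz": 0.8,"turn": 0}]'

```text
time: 10.12
position: [0.5721, 0.2131, 0.0082]
tool_rot: [[-0.0, 0.968, 0.25], [0.0, 0.25, -0.968], [-1.0, -0.0, -0.0]]
force: [-0.4, 2.6, -1.2]
opening: -0.002
```

Emit:
apply_moves --increments '[{"claw": 1,"dx": 0,"dy": 0,"dz": 0.8,"turn": 0},{"claw": 1,"dx": 0,"dy": 0,"dz": 0.8,"turn": 0},{"claw": 1,"dx": 0,"dy": 0,"dz": 0.8,"turn": 0},{"claw": 1,"dx": 0,"dy": 0,"dz": 0.8,"turn": 0},{"claw": 1,"dx": 0,"dy": 0,"dz": 0.8,"turn": 0}]'

```text
time: 10.75
position: [0.5823, 0.1743, 0.0083]
tool_rot: [[0.0, 0.968, 0.25], [-0.0, 0.25, -0.968], [-1.0, 0.0, 0.0]]
force: [-0.4, 2.5, -1.9]
opening: 0.002
```

Emit:
apply_moves --increments '[{"claw": 1,"dx": 0,"dy": 0,"dz": 0.7,"turn": 0},{"claw": 1,"dx": 0,"dy": 0,"dz": 0.6,"turn": 0},{"claw": 1,"dx": 0,"dy": 0,"dz": 0,"turn": 0}]'

```text
time: 11.12
position: [0.5858, 0.1608, 0.0084]
tool_rot: [[0.0, 0.968, 0.249], [-0.002, 0.249, -0.968], [-1.0, -0.0, 0.002]]
force: [0.4, 0.5, 0.4]
opening: -0.002
```

Run:
```python
from h import *
st()
crop("top7","top",230,130,140,105,5)
```

```text
t 11.12 tool bay [-45.7 121.3] z 0.0084 phi 0.369 F bay [0.3 0.6 0.4] open -0.0
```

View pics/top7.png

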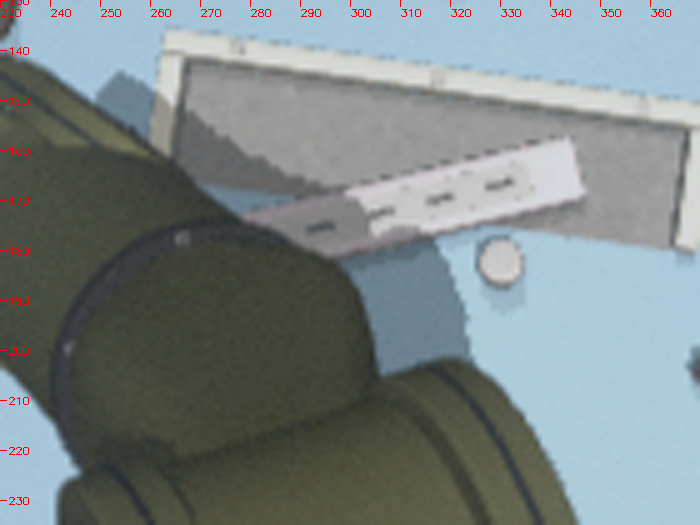

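Run:
```python
from h import *
c,th=pose([(573,137),(585,196),(345,187)],end=-1,u0=230)
st(c[0]-34,c[1]+80,0)
```

```text
c [-2.  19.6] th 0.357 post lat 12.4 post long -56.8
LF [-22. 119.] LN [-52. 108.] RF [ 48. -69.] RN [ 18. -80.] 
t 11.18 tool bay [-45.7 121.6] z 0.0084 phi 0.369 F bay [-0.2  0.2 -0.3] open 0.0
turn 0.369 dy,dz cm [0.12 2.41]
```

Emit:
apply_moves --increments '[{"claw": 1,"dx": 0,"dy": 0,"dz": 0.7,"turn": 0},{"claw": 1,"dx": 0,"dy": 0,"dz": 0.6,"turn": 0},{"claw": 1,"dx": 0,"dy": 0,"dz": 0,"turn": 0},{"claw": 1,"dx": 0,"dy": 0,"dz": -2.0,"turn": 0},{"claw": 1,"dx": 0,"dy": -2.5,"dz": 0,"turn": 0}]'

```text
time: 11.8
position: [0.5602, 0.1666, 0.0085]
tool_rot: [[0.003, 0.968, 0.252], [0.004, 0.252, -0.968], [-1.0, 0.003, -0.003]]
force: [-1.1, -0.4, 0.3]
opening: -0.002
```

Emit:
apply_moves --increments '[{"claw": 1,"dx": 0,"dy": -2.5,"dz": 0,"turn": 0},{"claw": 1,"dx": 0,"dy": 0,"dz": 2.5,"turn": 0},{"claw": 1,"dx": 0,"dy": 0,"dz": 2.2,"turn": 0.1},{"claw": 1,"dx": 0,"dy": 0,"dz": 0,"turn": 0.1},{"claw": 1,"dx": 0,"dy": 0,"dz": 0,"turn": 0}]'

```text
time: 12.42
position: [0.5475, 0.1107, 0.0083]
tool_rot: [[0.001, 0.999, 0.051], [-0.0, 0.051, -0.999], [-1.0, 0.001, 0.0]]
force: [0.4, 0.1, 0.4]
opening: 0.001
```

Run:
```python
from h import *
st(-35,82,0)
```

```text
t 12.43 tool bay [-77.8  67.1] z 0.0083 phi 0.168 F bay [0.4 0.1 0.4] open 0.0
turn 0.168 dy,dz cm [ 4.47 -0.76]
```

Emit:
apply_moves --increments '[{"claw": 1,"dx": 0,"dy": 0,"dz": 0,"turn": 0.168},{"claw": 1,"dx": 0,"dy": 1.5,"dz": -0.8,"turn": 0},{"claw": 1,"dx": 0,"dy": 0.8,"dz": 0,"turn": 0},{"claw": 1,"dx": 0,"dy": 0.8,"dz": 0,"turn": 0},{"claw": 1,"dx": 0,"dy": 0.8,"dz": 0,"turn": 0}]'

```text
time: 13.05
position: [0.5863, 0.1142, 0.008]
tool_rot: [[-0.001, 0.993, -0.115], [-0.0, -0.115, -0.993], [-1.0, -0.001, 0.0]]
force: [-2.1, -0.0, -0.4]
opening: 0.0
```

Emit:
apply_moves --increments '[{"claw": 1,"dx": 0,"dy": 0.8,"dz": 0,"turn": 0},{"claw": 1,"dx": 0,"dy": 0.6,"dz": 0,"turn": 0},{"claw": 1,"dx": 0,"dy": 0,"dz": 0,"turn": 0}]'

```text
time: 13.42
position: [0.6016, 0.1123, 0.0083]
tool_rot: [[0.001, 0.993, -0.116], [-0.0, -0.116, -0.993], [-1.0, 0.001, 0.0]]
force: [1.2, -0.7, -0.7]
opening: -0.002
```

Run:
```python
from h import *
st(-35,82,0)
crop("top8","top",240,130,140,105,5)
```

```text
t 13.43 tool bay [-24.3  75. ] z 0.0083 phi 0.001 F bay [ 1.3 -0.6 -0.7] open -0.0
turn 0.001 dy,dz cm [-1.07 -0.7 ]
```

View pics/top8.png

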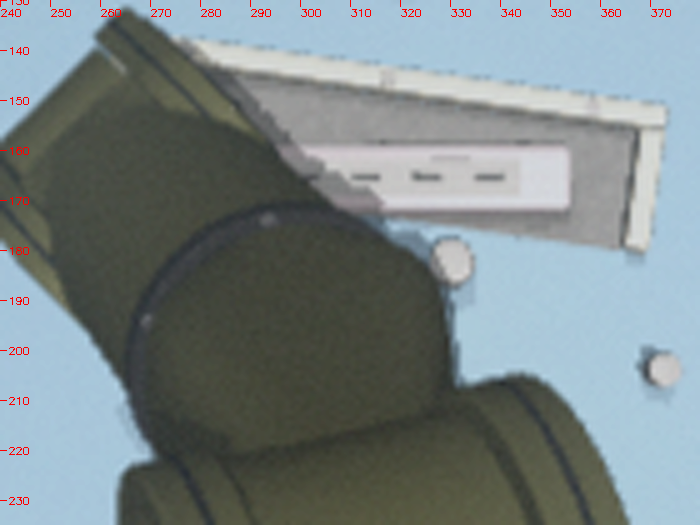

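Run:
```python
from h import *
c,th=pose([(570,146),(570,208),(310,145)],end=-1,u0=240)
```

```text
c [17.1  4.5] th 0.136 post lat 16.5 post long -66.9
LF [ 19. 106.] LN [-12. 101.] RF [ 47. -92.] RN [ 15. -97.]
```

Emit:
apply_moves --increments '[{"claw": 1,"dx": 0,"dy": 0.8,"dz": 0,"turn": 0},{"claw": 1,"dx": 0,"dy": 0.8,"dz": 0,"turn": 0},{"claw": 1,"dx": 0,"dy": 0,"dz": 0,"turn": 0},{"claw": 1,"dx": 0,"dy": -1.8,"dz": 0,"turn": 0},{"claw": 1,"dx": 0,"dy": 0,"dz": 3,"turn": 0}]'

```text
time: 14.1
position: [0.5946, 0.087, 0.0086]
tool_rot: [[0.001, 0.994, -0.109], [0.003, -0.109, -0.994], [-1.0, 0.0, -0.003]]
force: [1.0, -0.6, 0.1]
opening: -0.002
```

Emit:
apply_moves --increments '[{"claw": 1,"dx": 0,"dy": 0,"dz": 3.6,"turn": 0},{"claw": 1,"dx": 0,"dy": 0.8,"dz": 0,"turn": 0},{"claw": 1,"dx": 0,"dy": 0.8,"dz": 0,"turn": 0},{"claw": 1,"dx": 0,"dy": 0.8,"dz": 0,"turn": 0},{"claw": 1,"dx": 0,"dy": 0.5,"dz": 0,"turn": 0}]'

```text
time: 14.72
position: [0.6179, 0.0459, 0.0082]
tool_rot: [[-0.004, 0.994, -0.113], [0.001, -0.113, -0.994], [-1.0, -0.004, -0.0]]
force: [-8.2, 0.9, 6.9]
opening: -0.0
```

Run:
```python
from h import *
st(13,9,0)
```

```text
t 14.72 tool bay [-0.4 10.9] z 0.0082 phi 0.004 F bay [-8.2 -0.1  6.9] open -0.0
turn 0.004 dy,dz cm [1.34 0.2 ]
```

Emit:
apply_moves --increments '[{"claw": 1,"dx": 0,"dy": 0.4,"dz": 0,"turn": 0},{"claw": 1,"dx": 0,"dy": 0.4,"dz": 0,"turn": 0},{"claw": 1,"dx": 0,"dy": 0.2,"dz": 0,"turn": 0}]'

```text
time: 15.1
position: [0.6276, 0.0448, 0.0082]
tool_rot: [[-0.005, 0.994, -0.113], [0.001, -0.113, -0.994], [-1.0, -0.005, -0.0]]
force: [-6.9, 1.1, 5.2]
opening: -0.0
```

Emit:
apply_moves --increments '[{"claw": 1,"dx": 0,"dy": 0.2,"dz": 0,"turn": 0},{"claw": 1,"dx": 0,"dy": 0,"dz": 0,"turn": 0}]'

```text
time: 15.35
position: [0.6297, 0.0446, 0.0082]
tool_rot: [[-0.004, 0.994, -0.113], [0.001, -0.113, -0.994], [-1.0, -0.004, -0.0]]
force: [-6.0, 0.6, 4.5]
opening: -0.003
```

Emit:
apply_moves --increments '[{"claw": 1,"dx": 0,"dy": 0.2,"dz": 0,"turn": 0},{"claw": 1,"dx": 0,"dy": 0,"dz": 0,"turn": 0}]'

```text
time: 15.6
position: [0.6317, 0.0444, 0.0082]
tool_rot: [[-0.004, 0.994, -0.113], [0.001, -0.113, -0.994], [-1.0, -0.004, -0.0]]
force: [-5.2, 0.2, 3.7]
opening: -0.003
```

Run:
```python
from h import *
st(13,9,0)
```

```text
t 15.6 tool bay [13.5 11.1] z 0.0082 phi 0.004 F bay [-5.2 -0.4  3.7] open -0.0
turn 0.004 dy,dz cm [-0.05  0.21]
```

Emit:
apply_moves --increments '[{"claw": 1,"dx": 0,"dy": 0.2,"dz": 0,"turn": 0},{"claw": 1,"dx": 0,"dy": 0,"dz": 0,"turn": 0}]'

```text
time: 15.85
position: [0.633, 0.0441, 0.0081]
tool_rot: [[-0.006, 0.994, -0.113], [0.0, -0.113, -0.994], [-1.0, -0.006, 0.0]]
force: [-6.7, 1.3, 4.3]
opening: -0.002
```

Emit:
apply_moves --increments '[{"claw": 1,"dx": 0,"dy": 0.2,"dz": 0,"turn": 0},{"claw": 1,"dx": 0,"dy": 0,"dz": 0,"turn": 0}]'

```text
time: 16.1
position: [0.6333, 0.0439, 0.0081]
tool_rot: [[-0.009, 0.994, -0.112], [-0.0, -0.112, -0.994], [-1.0, -0.008, 0.001]]
force: [-10.3, 0.5, 8.7]
opening: -0.001
```

Emit:
apply_moves --increments '[{"claw": 1,"dx": 0,"dy": -2.2,"dz": 0,"turn": 0},{"claw": 1,"dx": 0,"dy": 0,"dz": -3.5,"turn": 0},{"claw": 1,"dx": 0,"dy": 0,"dz": -3.3,"turn": 0},{"claw": 1,"dx": 0,"dy": 1,"dz": 0,"turn": 0},{"claw": 1,"dx": 0,"dy": 0.4,"dz": 0,"turn": 0}]'

```text
time: 16.73
position: [0.6387, 0.1102, 0.0082]
tool_rot: [[0.001, 0.993, -0.115], [-0.001, -0.115, -0.993], [-1.0, 0.001, 0.001]]
force: [0.3, -0.3, -0.1]
opening: -0.002
```

Emit:
apply_moves --increments '[{"claw": 1,"dx": 0,"dy": 0.3,"dz": 0,"turn": 0},{"claw": 1,"dx": 0,"dy": 0,"dz": 0,"turn": 0}]'

```text
time: 16.98
position: [0.6406, 0.109, 0.0081]
tool_rot: [[-0.0, 0.993, -0.116], [-0.001, -0.116, -0.993], [-1.0, -0.0, 0.001]]
force: [0.1, 0.2, 0.8]
opening: -0.001
```

Emit:
apply_moves --increments '[{"claw": 1,"dx": 0,"dy": 0.3,"dz": 0,"turn": 0},{"claw": 1,"dx": 0,"dy": 0,"dz": 0,"turn": 0}]'

```text
time: 17.23
position: [0.6411, 0.1092, 0.0081]
tool_rot: [[-0.005, 0.993, -0.115], [-0.002, -0.115, -0.993], [-1.0, -0.005, 0.002]]
force: [-5.2, -0.5, 4.4]
opening: -0.0
```

Run:
```python
from h import *
st()
```

```text
t 17.23 tool bay [15.3 76.5] z 0.0081 phi 0.002 F bay [-5.1 -1.1  4.4] open -0.0
```

Emit:
apply_moves --increments '[{"claw": 1,"dx": 0,"dy": 0.3,"dz": 0,"turn": 0},{"claw": 1,"dx": 0,"dy": 0,"dz": 0,"turn": 0}]'

```text
time: 17.48
position: [0.6412, 0.1092, 0.008]
tool_rot: [[-0.01, 0.993, -0.114], [-0.003, -0.114, -0.993], [-1.0, -0.01, 0.004]]
force: [-10.8, -0.9, 8.0]
opening: 0.001
```

Emit:
apply_moves --increments '[{"claw": 1,"dx": 0,"dy": -2.5,"dz": 0,"turn": 0},{"claw": 1,"dx": 0,"dy": -3,"dz": 0,"turn": 0},{"claw": 1,"dx": 0,"dy": -3,"dz": 0,"turn": 0},{"claw": 1,"dx": 0,"dy": 0,"dz": 5.2,"turn": 0},{"claw": 1,"dx": 0,"dy": 0,"dz": 5.2,"turn": 0}]'

```text
time: 18.1
position: [0.5504, 0.0157, 0.0086]
tool_rot: [[0.001, 0.994, -0.112], [0.0, -0.112, -0.994], [-1.0, 0.001, -0.0]]
force: [0.9, -0.5, 0.2]
opening: -0.001
```

Emit:
apply_moves --increments '[{"claw": 1,"dx": 0,"dy": 0,"dz": 5.0,"turn": 0},{"claw": 1,"dx": 0,"dy": 0,"dz": 0,"turn": 0}]'

```text
time: 18.35
position: [0.5434, -0.0409, 0.0081]
tool_rot: [[-0.002, 0.992, -0.123], [-0.006, -0.123, -0.992], [-1.0, -0.001, 0.006]]
force: [-0.1, 0.3, 0.1]
opening: 0.005
```

Run:
```python
from h import *
st(0,-79,0)
```

```text
t 18.35 tool bay [-64.3 -84. ] z 0.0081 phi -0.007 F bay [-0.1  0.3  0.1] open 0.0
turn -0.007 dy,dz cm [ 6.42 -0.54]
```

Emit:
apply_moves --increments '[{"claw": 1,"dx": 0,"dy": 3.2,"dz": -0.3,"turn": 0},{"claw": 1,"dx": 0,"dy": 3.2,"dz": 0,"turn": 0},{"claw": 1,"dx": 0,"dy": 0.6,"dz": 0,"turn": 0},{"claw": 1,"dx": 0,"dy": 0.4,"dz": 0,"turn": 0},{"claw": 1,"dx": 0,"dy": 0,"dz": 0,"turn": 0}]'

```text
time: 18.98
position: [0.6173, -0.0387, 0.0081]
tool_rot: [[-0.001, 0.993, -0.114], [-0.0, -0.114, -0.993], [-1.0, -0.001, 0.0]]
force: [0.3, -0.2, 1.1]
opening: -0.003
```

Emit:
apply_moves --increments '[{"claw": 1,"dx": 0,"dy": 0.3,"dz": 0,"turn": 0},{"claw": 1,"dx": 0,"dy": 0,"dz": 0,"turn": 0}]'

```text
time: 19.23
position: [0.6212, -0.0395, 0.0084]
tool_rot: [[0.0, 0.993, -0.115], [-0.0, -0.115, -0.993], [-1.0, 0.0, 0.0]]
force: [-0.1, -0.5, 0.0]
opening: 0.001
```

Emit:
apply_moves --increments '[{"claw": 1,"dx": 0,"dy": 0.3,"dz": 0,"turn": 0},{"claw": 1,"dx": 0,"dy": 0,"dz": 0,"turn": 0}]'

```text
time: 19.48
position: [0.6234, -0.0398, 0.0082]
tool_rot: [[-0.002, 0.993, -0.115], [-0.0, -0.115, -0.993], [-1.0, -0.002, 0.0]]
force: [-2.1, 1.1, 2.1]
opening: 0.002
```

Emit:
apply_moves --increments '[{"claw": 1,"dx": 0,"dy": 0.3,"dz": 0,"turn": 0},{"claw": 1,"dx": 0,"dy": 0,"dz": 0,"turn": 0}]'

```text
time: 19.73
position: [0.6234, -0.0399, 0.0081]
tool_rot: [[-0.007, 0.993, -0.114], [-0.001, -0.114, -0.993], [-1.0, -0.007, 0.002]]
force: [-9.1, 1.6, 7.3]
opening: 0.001
```

Run:
```python
from h import *
st()
```

```text
t 19.73 tool bay [ 15.1 -73.6] z 0.0081 phi 0.003 F bay [-9.3  0.5  7.3] open 0.0
```

Contact stops at x = 15.0, 15.3 and 15.1 mm at the centre, left and right, so the case is flush. I'll back off and check.

Emit:
apply_moves --increments '[{"claw": 1,"dx": 0,"dy": -3,"dz": 0,"turn": 0},{"claw": 1,"dx": 0,"dy": -4,"dz": 0,"turn": 0},{"claw": 1,"dx": -5,"dy": 0,"dz": 0,"turn": 0},{"claw": 1,"dx": -5,"dy": 0,"dz": 0,"turn": 0},{"claw": 1,"dx": -4,"dy": -2,"dz": 4,"turn": 0}]'

```text
time: 20.35
position: [0.5367, -0.066, 0.151]
tool_rot: [[0.007, 0.994, -0.109], [0.004, -0.109, -0.994], [-1.0, 0.007, -0.004]]
force: [0.9, -1.9, 0.2]
opening: 0.003
```

Emit:
apply_moves --increments '[{"claw": 1,"dx": 0,"dy": -1,"dz": 5.5,"turn": 0},{"claw": 1,"dx": 0,"dy": -1,"dz": 5.5,"turn": 0},{"claw": 1,"dx": 0,"dy": -1,"dz": 5.5,"turn": 0},{"claw": 1,"dx": 0,"dy": -1,"dz": 5.5,"turn": 0},{"claw": 1,"dx": 0,"dy": 0,"dz": 0,"turn": 0}]'

```text
time: 20.98
position: [0.4655, -0.2904, 0.1478]
tool_rot: [[-0.002, 0.992, -0.125], [-0.004, -0.125, -0.992], [-1.0, -0.001, 0.004]]
force: [0.5, 1.1, 0.3]
opening: -0.004
```

Run:
```python
from h import *
st()
crop("top9","top",200,90,240,130,3)
a=cv2.imread("pics/top9.png");
crop("top10","top",250,130,130,60,6);b=cv2.imread("pics/top10.png")
w=780;a=cv2.resize(a,(432,234));c=np.zeros((600,w,3),np.uint8);c[:360,:780]=b;c[362:596,:432]=a;cv2.imwrite("pics/fin.png",c)
```

```text
t 20.98 tool bay [-112.5 -340.8] z 0.1478 phi -0.009 F bay [0.3 1.2 0.3] open -0.0
```

View pics/fin.png

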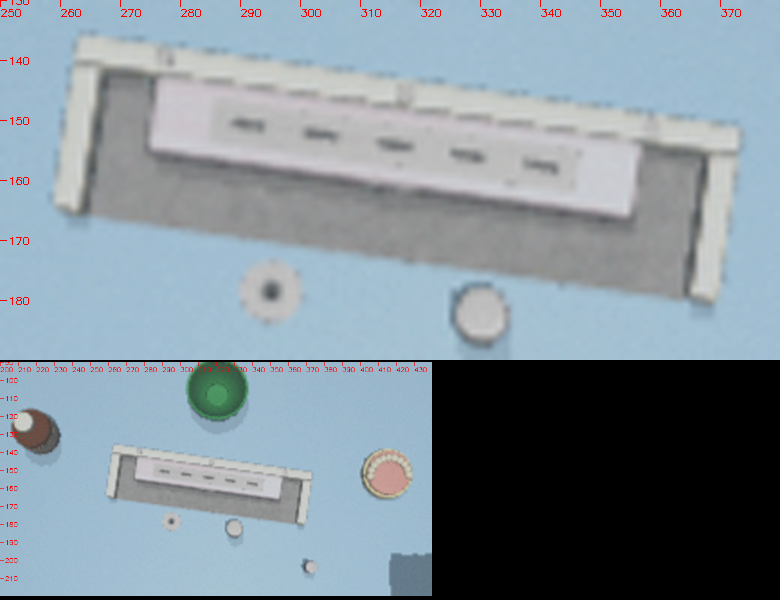

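The case lies inside the bay, flush along the back rail from about (276,143) to (357,154). There is clear room at both ends, the bystanders are where they were, and the arm is clear.

```bash
python3 -c "
from cell import job
print(job.sign_off())"
```

```text
the job is handed in; nothing more can be done
None
```

The case is in the bay, flush along the back rail, and the job is handed in at about 21 s of the 72 s allowed.

**What I did:** I only pushed, with the fingers shut and low on the bench.
1. I slid the case left by its right end.
2. I swung the right end forward to about 0.37 rad and pushed the case in past the post.
3. I slid it along behind the post by its left end, then swung the left end in.
4. I pressed it against the back rail at the centre, left and right.

**Last checks:**
- **Flushness:** the finger stopped at bay x = 15.0, 15.3 and 15.1 mm at the centre, left and right. The contact forces there were about 10 N.
- **Final top picture:** the case lies wholly inside with room at both ends. By eye, the bottle, cast and bowl are where they started, and the arm is clear.
- **Disagreements:** positions from the two camera views differed by 2–5 mm, within what the clearances allowed. No check failed.

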